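Stand the gel cassette in the imager and hold the shutter open

ROBOT

A 6-joint arm with a two-finger parallel gripper is mounted at the origin on the work surface. World frame = base frame: x ahead of the robot, y to its left, z up, the work surface at z = 0. Lengths are in m, angles in rad, forces in N, time in s.
With the tool pointing down it reaches from about 0.3 to 0.85 m from the base axis. Payload 5.4 kg.
Tool frame: the origin (TCP) lies at the very end of the fingers, on their centre line; the grasp point (between the pads) lies 19 mm behind it; z points along the fingers, y is the line along which they close (so a half turn about z gives the same grasp; the last joint's range is limited). The gripper opens to 85 mm and grips with 20 to 120 N. Pads are 22 mm wide; open, the fingers measure 114 mm over their backs; the gripper's body (76 mm by 85 mm) begins 54 mm behind the grasp point. The pads swing forward as they close: fully open they stand 13 mm farther back than shut.
Start: joints at [0.994, 0.158, 1.597, -0, 1.386, -0.21], TCP at [0.206, 0.537, 0.231] pointing down, gripper open.
Joint ranges: [-2.91, 2.91], [-0.94, 2.29], [0.18, 2.7], [-1.29, 4.43], [0.17, 2.64], [-3, 3]. Speed limits (rad/s): [2.57, 2.57, 3.14, 3.14, 3.14, 3.14].

INTERFACE

Orientations are given as [roll, pitch, yaw] about the fixed x, y, z axes, in that order (R = Rz(yaw) Ry(pitch) Rx(roll)).
In Python, from station import robot gives the robot as it stands. The module is installed in compiled form; this text tells all that it offers.
- The arm moves only by the tool step_arm, never from a script. Its argument "increments" is a list of rows, each a list of 2 entries, a list of its own where there are three numbers: the shift along the tool's x, y, z normalised to -1 to 1, where 1 is 30 cm, then the turn, a rotation vector about the tool's x, y, z normalised to -1 to 1, where 1 is 360 degrees. A call has 1 to 8 rows; each row is the pose to reach, as a shift and turn from the pose commanded when the call began, along the tool's axes at that moment, turning the shorter way round; what a row does not reach only later rows make up. A row lasts 1/8 s, in which the tool goes at most 62.5 mm and 10.7 degrees, less where a joint would pass 70% of its speed; a pose out of reach is approached as far as the arm can. A call with a number of a shift or a turn outside -1 to 1 is refused whole. A call with a gripper value outside its range is refused whole. "hand" is the opening, from -1 (shut) to 1 (fully open), so that 0 is half open, set as the call begins (left out, the last holds). The fingers move at their own pace and stop on an object; "squeeze" is the grip in N (left out, the last holds). Time passes only in rows, so rows that repeat a pose let the fingers close. It gives the time, the measured TCP pose, the force, the opening and the grip force at its end, in the units of the state.
- robot.get_obs(): the state, without advancing time (a new reading comes with each control period).
- robot.grab_frame(name): name is "scene" or "top" or "wrist"; returns a dict with "frame" (384x512x3 uint8, red, green, blue), "fx", "fy", "cx", "cy" (pixels), "D" ([k1, k2, p1, p2, k3] as OpenCV has them; the pictures are not rectified), "T" (4x4, takes a point from camera to world coordinates). Camera axes: x right, y up, looking along -z (the intrinsics and any distortion apply to the point x, -y, -z); pixel columns grow to the right and rows downward; lengths in m; the calibration is good to about 2 mm. A picture is of the moment at which its call begins. There is no depth.
- robot.finish_job(): hands the job in; it is judged then, once.
Trained networks look in the newest picture that a camera, given by its name, has taken for a name from the list of things; names that differ only in an ending like _2 or _b are one class to them, and where a whole thing is asked for, a point or a joint stands for the part that bears it (a point fixed in the world has none). Each returns a list of dicts, best first, with "conf" (0 to 1); they miss things now and then, are a little off and sometimes report something else, mostly with a low value. They report only what shows in the picture. A call takes as long as a camera call. They do not tell look-alikes from the thing itself.
- robot.regions_of(name, camera): "mask" (384x512 bool, what is visible of it) and "extent" ([centre column, centre row, width, height] as shares, 0 to 1, of the picture: columns of its width, rows of its height, round what is visible of it).
- robot.mark_of(name, camera): "point" ([row, column] as shares, 0 to 1, of the picture: columns of its width, rows of its height: a listed point, or the origin of a listed thing).
The state is a dict: "time": time; "joint_pos": joint angles; "joint_velocities": joint speeds; "tau": joint torques, N m; "tcp_pos": TCP position; "tool_rot": TCP orientation; "contact_force": force on the tool from outside, world axes, zero at the start; "ft_torque": the same for the moment, N m; "width": finger opening in m; "gripper_force": force on a finger pad.
Only numpy, scipy, OpenCV 4.12 (cv2) and the standard library are available. Lean on these libraries where they do the work, as an engineer would, in place of code of your own. Each camera call takes 0.05 s, during which the arm holds its last target. There are 200 camera calls.

TASK

Take the glass gel cassette off its sloped drying rest and set it down gently, without dropping it, upright and centred in the slot of the imaging stand, blue edge up. Let go of it, then pull the lamp shutter out by its red tab until the red pointer is over the yellow mark, and finish while still holding it there: a spring shuts it if you let go. Leave the bottle, the jar and the tip box alone.

Things in the scene. Friction and masses are not known exactly. Their poses are not given: they have to be found in the camera images.
- cassette: White flat gel cassette with amber windows, 10 thick (x) x 100 wide (y) x 95 high (z), blue band along its top (+z) edge; about 150 g. Origin: its centre. It starts leaning on the rest at 55 degrees to the horizontal, blue edge up and away from the robot, x up and towards it. Its upper 37 mm stick out free of the rest, to be pinched across the thickness with the tool tilted along the slope.
- rest: Grey sloped drying rest, fixed, foot 100 x 100 x 6, about 60 high; a board sloping down towards the robot (its +x, yaw about pi) with an 8 mm lip at the lower end on which the cassette's lower edge sits. Origin: centre of the underside.
- stand: Imaging stand, fixed. Origin: bench level, middle; x away from the robot, y left, z up. White lamp house x -100 to -20, y -75 to 75, 115 high; cassette slot at x 60, along y; black camera x 195 to 253, y -23 to 23, 76 high; aluminium scale rail x 8 to 35, y -80 to -260, 20 high; base plate 8 thick.
- slot (a point): Centre of the slot's floor, 8 mm above the bench, axes as the stand. The slot lies along the stand's y between two black rails 80 long whose tops are 25 above the slot floor; it is 14 wide (x) for the 10 mm cassette and open at both ends. Standing in it, the cassette has its centre 47.5 above this point.
- shutter: Steel shutter blade with a rod (8 thick, 55 above the bench) to a red upright pull tab, 30 (stand x) x 14 (stand y), 26 to 105 above the bench. Origin: bench level under the tab's centre, axes as the stand. Slides along stand -y (robot's right), shut to 100 mm out; shut, the tab's centre is 60 from the lamp house. A spring pulls it shut: 3.6 N when shut, 60 N/m, about 8 N at the mark.
- pull_tab_top (a point): Centre of the top face of the red pull tab, 105 above the bench; the top 40 mm of the tab are free all round, to be pinched from above.
- pointer (a point): Thin red pointer fixed to the tab, in line with the tab's centre (same stand y), 30 above the bench, reaching in stand +x over the scale rail; the point is over the rail's middle line.
- mark_top (a point): Top centre of the fixed yellow mark on the scale rail, 23 above the bench, 27 (x) x 10 (y) x 3, axes as the stand; 45 to 85 mm out from the pointer's shut position. The pointer is on the mark when their stand y are within 5 mm.
- reagent_bottle: Bystander: bottle with blue cap, 64 diameter x 130. Origin: centre of the underside.
- jar: Bystander: white jar with green cap, 56 diameter x 70. Origin: centre of the underside.
- tip_box: Bystander: red pipette tip box, 120 x 82 x 62. Origin: centre of the underside.
Mind the look-alikes: they are no part of the job. Leave any purple or turquoise look-alike of the cassette alone.

How it is judged:
By the outcome, as a careful person would: the job done as asked, in the order asked, and still so for the second after the job is handed in, while the arm keeps its last pose, push and grip.
It also fails if it takes over 58 s, if anything falls off the work surface, if the arm or the gripper's body presses on something with over 40 N, if the wrist force passes 120 N, or if a joint passes its speed limit or range.

## Working session

There is one attempt and no reset: what is moved stays moved. The work goes in short steps, Python scripts to look and compute and a tool call to move; the robot and the scene stay as the last step left them, time stands still between calls to the robot, and variables do not carry over. Pictures are saved under pics/ and viewed, at most 14 in all, crops included, and the job is handed in when it is done.

Besides the shell and the picture viewer there is one more tool, called after "Request:" by a JSON object that holds its "api" and its "payload". step_arm: Moves the arm, as the interface text tells. Scaled input: -1 to 1 covers 30 cm each way for a shift and 360 degrees each way for a turn. Its arguments: {"type":"object","properties":{"increments":{"type":"array"},"hand":{"type":"number"},"squeeze":{"type":"number"}},"required":["increments"]}

```bash
mkdir -p pics; cat > h.py <<'E'
import numpy as np, cv2
from scipy.spatial.transform import Rotation as R
from station import robot
def K(f): return np.array([[f['fx'],0,f['cx']],[0,f['fy'],f['cy']],[0,0,1.]])
def ray(f,uv):
    p=cv2.undistortPoints(np.array([[uv]],float),K(f),np.array(f['D'],float))[0,0]
    T=np.array(f['T']); return T[:3,3],T[:3,:3]@np.array([p[0],-p[1],-1.])
def atz(f,uv,z):
    o,d=ray(f,uv); return o+d*(z-o[2])/d[2]
def proj(f,P):
    T=np.array(f['T']); q=(np.atleast_2d(P)-T[:3,3])@T[:3,:3]; q=q*[1,-1,-1]
    return cv2.projectPoints(q,np.zeros(3),np.zeros(3),K(f),np.array(f['D'],float))[0][:,0]
def tri(f1,u1,f2,u2):
    A=[];b=[]
    for f,u in((f1,u1),(f2,u2)):
        o,d=ray(f,u); d/=np.linalg.norm(d); M=np.eye(3)-np.outer(d,d); A.append(M); b.append(M@o)
    return np.linalg.lstsq(np.vstack(A),np.hstack(b),rcond=None)[0]
def save(f,n): cv2.imwrite(f'pics/{n}.png',f['frame'][:,:,::-1])
def px(m): return (m['point'][1]*512,m['point'][0]*384)
E
python3 - <<'E'
from h import *
fs={c:robot.grab_frame(c) for c in('scene','top')}
for c in fs: save(fs[c],c+'0'); print(c,np.round(fs[c]['T'],3).tolist(),fs[c]['fx'])
import pickle; pickle.dump(fs,open('fs.pkl','wb'))
for n in('cassette','rest','stand','slot','shutter','pull_tab_top','pointer','mark_top','reagent_bottle','jar','tip_box'):
    for c in fs:
        print(n,c,[(np.round(px(m),1).tolist(),round(m['conf'],2)) for m in robot.mark_of(n,c)][:3])
a=cv2.hconcat([fs['scene']['frame'],fs['top']['frame']])
E
```

```text
scene [[0.739, -0.379, 0.557, 1.228], [0.674, 0.42, -0.608, -0.711], [-0.004, 0.825, 0.566, 0.827], [0.0, 0.0, 0.0, 1.0]] 463.5835921524791
top [[-0.004, 0.982, -0.187, 0.297], [-1.0, -0.005, -0.003, 0.056], [-0.004, 0.187, 0.982, 1.277], [0.0, 0.0, 0.0, 1.0]] 389.4728483154303
cassette scene [([278.9, 174.4], 0.8), ([311.1, 168.8], 0.7), ([235.6, 174.2], 0.62)]
cassette top [([140.3, 227.1], 0.83), ([202.6, 276.3], 0.82), ([191.5, 221.0], 0.71)]
rest scene [([283.7, 193.4], 0.91)]
rest top [([193.1, 224.5], 0.78), ([294.4, 188.3], 0.73)]
stand scene [([218.1, 245.4], 0.74)]
stand top [([293.9, 208.9], 0.94)]
slot scene [([231.0, 252.6], 0.97), ([218.9, 248.9], 0.3)]
slot top [([294.7, 190.6], 0.56)]
shutter scene [([174.1, 269.1], 0.94)]
shutter top [([334.6, 214.7], 0.72)]
pull_tab_top scene [([170.5, 238.7], 0.59)]
pull_tab_top top [([337.5, 210.4], 0.56), ([333.8, 206.3], 0.51)]
pointer scene [([169.1, 238.3], 0.19)]
pointer top [([335.8, 206.1], 0.71)]
mark_top scene []
mark_top top [([292.6, 192.3], 0.72), ([352.7, 205.0], 0.58)]
reagent_bottle scene [([209.6, 355.1], 0.7)]
reagent_bottle top [([368.8, 138.8], 0.66)]
jar scene [([354.7, 248.0], 0.77), ([179.7, 264.8], 0.69)]
jar top [([219.0, 132.5], 0.52)]
tip_box scene [([364.7, 215.2], 0.61)]
tip_box top [([176.9, 146.3], 0.61)]
```

View pics/scene0.png

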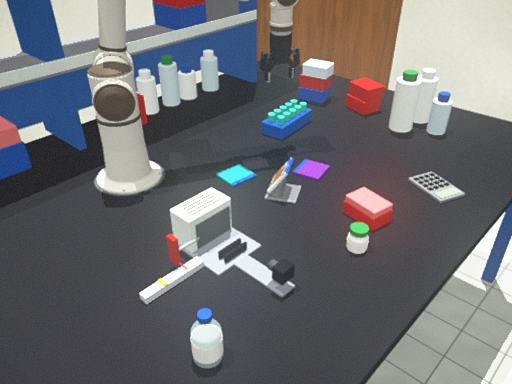

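View pics/top0.png

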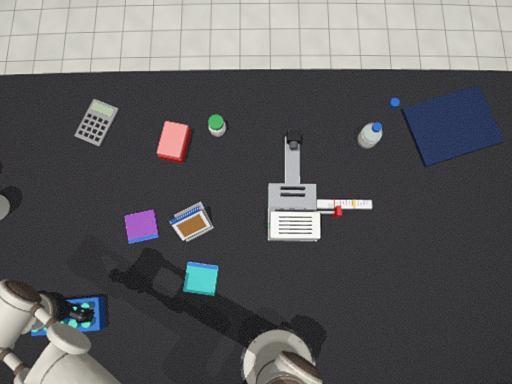

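The scene view shows the cassette on its rest at about (280,178) and the stand at (215,245). The turquoise (236,175) and purple (311,168) look-alikes lie flat. In the top view the cassette is at (191,222), the stand at (293,210) and the yellow mark at about (353,204).

```bash
python3 - <<'E'
from h import *
import pickle; fs=pickle.load(open('fs.pkl','rb'))
s,t=fs['scene']['frame'],fs['top']['frame']
def crop(im,x,y,w,h,k):
    return cv2.resize(im[y:y+h,x:x+w],None,fx=k,fy=k,interpolation=cv2.INTER_CUBIC)
a=crop(s,255,150,57,60,7); b=crop(t,162,192,57,60,7)   # 399x420
cv2.imwrite('pics/cas.png',cv2.hconcat([a,b])[:,:,::-1])
a=crop(s,135,185,160,120,5); b=crop(t,260,120,120,125,5)
cv2.imwrite('pics/st_s.png',a[:,:,::-1]); cv2.imwrite('pics/st_t.png',b[:,:,::-1])
f,g=fs['scene'],fs['top']
for n,z in(('stand',0),('slot',.008),('pull_tab_top',.105),('mark_top',.023),('cassette',.05),('rest',0),('shutter',0),('pointer',.03),('reagent_bottle',0),('jar',0),('tip_box',0)):
    for c in fs: print(n,c,[(np.round(atz(fs[c],px(m),z)[:2],4).tolist(),round(m['conf'],2)) for m in robot.mark_of(n,c)])
E
```

```text
stand scene [([0.4869, -0.0531], 0.74)]
stand top [([0.4881, -0.0635], 0.94)]
slot scene [([0.5413, -0.057], 0.97), ([0.5062, -0.0682], 0.3)]
slot top [([0.5483, -0.0668], 0.56)]
pull_tab_top scene [([0.4758, -0.197], 0.59)]
pull_tab_top top [([0.4671, -0.1865], 0.56), ([0.4798, -0.1758], 0.51)]
mark_top scene []
mark_top top [([0.5397, -0.0583], 0.72), ([0.4964, -0.2542], 0.58)]
cassette scene [([0.4215, 0.2842], 0.8), ([0.4773, 0.3819], 0.7), ([0.317, 0.192], 0.62)]
cassette top [([0.4243, 0.43], 0.83), ([0.271, 0.2281], 0.82), ([0.4434, 0.2668], 0.71), ([0.4725, -0.2006], 0.6)]
rest scene [([0.4565, 0.2685], 0.91)]
rest top [([0.4378, 0.2699], 0.78), ([0.5578, -0.0667], 0.73)]
shutter scene [([0.4707, -0.1951], 0.94)]
shutter top [([0.468, -0.198], 0.72)]
pointer scene [([0.3936, -0.1451], 0.19)]
pointer top [([0.4921, -0.1971], 0.71)]
reagent_bottle scene [([0.7322, -0.3134], 0.7)]
reagent_bottle top [([0.7307, -0.3278], 0.66)]
jar scene [([0.7715, 0.1899], 0.77), ([0.4689, -0.1748], 0.69)]
jar top [([0.7555, 0.1888], 0.52)]
tip_box scene [([0.7117, 0.3395], 0.61)]
tip_box top [([0.707, 0.3328], 0.61)]
```

View pics/cas.png

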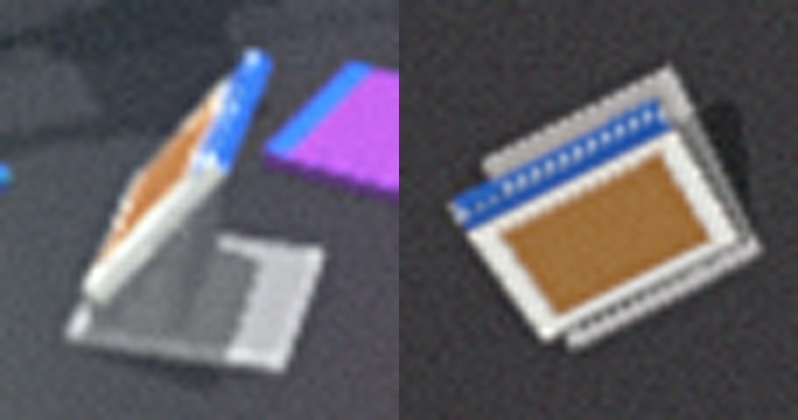

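View pics/st_s.png

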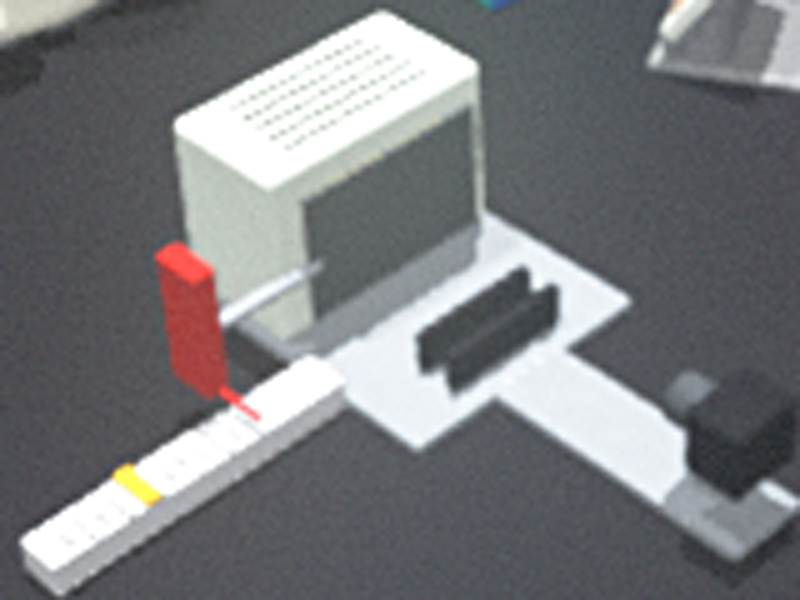

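View pics/st_t.png

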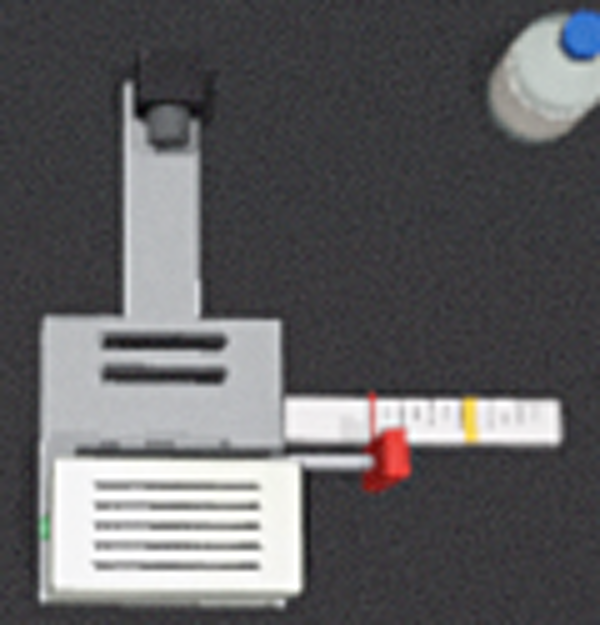

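The crops give these corners:
- **Cassette:** blue top corners at about (450,207) and (662,100) in the right half, lower corners at about (548,338) and (745,240).
- **Stand, top crop:** slot rails span columns 103–227 at rows 342 and 375, the pointer is at column 372 and the mark at 470.

Next I fit the poses to these points.

```bash
cat > fit.py <<'E'
from h import *
import pickle; from scipy.optimize import least_squares
fs=pickle.load(open('fs.pkl','rb'))
S=lambda u,v:('scene',135+(u+.5)/5-.5,185+(v+.5)/5-.5)
T=lambda u,v:('top',260+(u+.5)/5-.5,120+(v+.5)/5-.5)
st=[((-20,-75,115),S(270,188)),((-20,75,115),S(480,68)),((-100,-75,115),S(174,125)),((-100,75,115),S(380,10)),
((8,-260,20),S(22,545)),((35,-260,20),S(60,574)),((35,-80,20),S(345,380)),
((-20,75,115),T(55,458)),((-20,-75,115),T(302,460)),((-100,-75,115),T(300,595)),((-100,75,115),T(52,590)),
((8,-260,20),T(560,443)),((35,-260,20),T(560,400)),((60,0,33),T(165,358.5)),((60,40,33),T(103,358.5)),((60,-40,33),T(227,358.5))]
CS=lambda u,v:('scene',255+(u+.5)/7-.5,150+(v+.5)/7-.5)
CT=lambda u,v:('top',162+(u-399+.5)/7-.5,192+(v+.5)/7-.5)
ca=[((5,-50,47.5),CT(450,207)),((5,50,47.5),CT(662,102)),((5,-50,-47.5),CT(548,338)),((5,50,-47.5),CT(742,242)),
((5,-50,47.5),CS(245,50)),((-5,-50,47.5),CS(272,62)),((5,50,47.5),CS(195,160)),((-5,50,47.5),CS(225,176)),((5,50,-47.5),CS(86,288)),((-5,50,-47.5),CS(106,304))]
def run(pts,pose,p0):
    def res(p):
        X=np.array([a for a,_ in pts])/1000.; Rm,t=pose(p); W=X@Rm.T+t
        return np.concatenate([proj(fs[m[0]],w)[0]-m[1:] for w,(_,m) in zip(W,pts)])
    r=least_squares(res,p0,loss='soft_l1',x_scale=[.01]*3+[.1]); return r.x,res(r.x).reshape(-1,2)
P,r=run(st,lambda p:(R.from_euler('z',p[3]).as_matrix(),p[:3]),[.488,-.06,0,0]); print('stand',np.round(P,4)); print(np.round(r,1).tolist())
C,r=run(ca,lambda p:((R.from_euler('z',p[3])*R.from_euler('y',-35,degrees=True)).as_matrix(),p[:3]),[.43,.28,.06,3.5]); print('cas',np.round(C,4)); print(np.round(r,1).tolist())
Rs=R.from_euler('z',P[3])
tost=lambda w:Rs.inv().apply(np.array(w)-P[:3])*1000
print('mark',tost(atz(fs['top'],T(470,418)[1:],.023)),tost(atz(fs['scene'],S(137,484)[1:],.023)))
print('ptr',tost(atz(fs['top'],T(372,418)[1:],.03)),tost(atz(fs['scene'],S(240,403)[1:],.03)))
print('tab',tost(atz(fs['scene'],S(185,262)[1:],.105)),'slot',Rs.apply([.06,0,.008])+P[:3])
E
python3 fit.py
```

```text
stand [ 0.4842 -0.0553 -0.0036 -0.0144]
[[-0.9, 0.0], [-0.7, -0.2], [-1.3, 0.2], [-0.4, 0.6], [-0.4, -0.2], [-1.2, -0.3], [-0.5, 0.5], [-0.8, -0.1], [-0.6, -0.1], [0.3, -0.6], [-0.3, -0.0], [-0.8, -0.6], [-1.1, -0.1], [-0.5, -0.7], [-0.4, -0.8], [-0.7, -0.6]]
cas [0.4374 0.269  0.0621 3.6167]
[[0.8, 0.5], [0.1, 0.5], [-0.6, -0.4], [-0.4, -1.0], [1.0, -0.1], [-0.4, 0.1], [1.6, -0.2], [-0.1, -0.5], [-0.7, 0.5], [-1.0, 0.2]]
mark [  21.14524614 -201.86972269   26.56115708] [  22.56510312 -201.31866838   26.56115708]
ptr [  19.41487275 -136.07077316   33.56115708] [  20.7554045  -134.77200494   33.56115708]
tab [  -9.58868248 -135.82998075  108.56115708] slot [ 0.54417989 -0.05612178  0.00443884]
```

The stand fit is consistent: the mark is about 66.5 mm out from the pointer. I go to a pre-grasp up the slope line.

```bash
cat > tgt.py <<'E'
from h import *
def inc(p,Rm,o=None):
    o=o or robot.get_obs(); R0=R.from_euler('xyz',o['tool_rot'])
    s=R0.inv().apply(np.array(p)-o['tcp_pos'])/.3; w=(R0.inv()*R.from_matrix(Rm)).as_rotvec()/(2*np.pi)
    return np.round(s,4).tolist(),np.round(w,4).tolist()
def Rtool(xc,zc,o=None):  # tool z=-zc, tool y=+-xc nearest the current
    o=o or robot.get_obs(); R0=R.from_euler('xyz',o['tool_rot']).as_matrix()
    c=[]
    for s in(1,-1):
        y=s*np.array(xc);z=-np.array(zc); c.append(np.c_[np.cross(y,z),y,z])
    return min(c,key=lambda M:np.linalg.norm((R.from_matrix(R0.T@M)).as_rotvec()))
def cas(C):
    M=(R.from_euler('z',C[3])*R.from_euler('y',-35,degrees=True)).as_matrix(); return M,np.array(C[:3])
C=[.4374,.269,.0621,3.6167]
E
python3 - <<'E'
from tgt import *
M,c=cas(C); o=robot.get_obs(); print(o)
Rt=Rtool(M[:,0],M[:,2]); print(c+M[:,2]*.126, inc(c+M[:,2]*.126,Rt))
E
```

```text
{'time': 2.3, 'joint_pos': array([ 9.93889226e-01,  1.58407680e-01,  1.59700635e+00,  1.08722839e-05,
        1.38619849e+00, -2.10130617e-01]), 'joint_velocities': array([ 4.56650670e-05, -8.27461898e-04, -5.82546401e-04, -1.39522892e-03,
        2.35807304e-03,  8.53116714e-04]), 'tau': array([ 6.90306315e-04, -3.96005452e+01, -3.31698775e+01, -2.03660152e-04,
        7.08190983e-04, -1.69680828e-05]), 'tcp_pos': array([0.20622244, 0.53672713, 0.23129164]), 'tool_rot': array([-3.14157545e+00, -1.45961625e-05,  2.77481417e+00]), 'contact_force': array([-0.8168288 , -0.05485012, -0.10103744]), 'ft_torque': array([ 0.00365176, -0.00145113,  0.00569132]), 'gripper_force': 0.0, 'width': 0.08542449407720693}
[0.5016662  0.30205904 0.16531316] ([-1.1998, -0.377, 0.2199], [0.0928, 0.0354, 0.1123])
```

Request:
{"api": "step_arm", "payload": {"increments": [[[-0.2,-0.06,0.0],[0.02,0.007,0.02]],[[-0.4,-0.12,0.0],[0.04,0.015,0.045]],[[-0.6,-0.18,0.05],[0.06,0.022,0.07]],[[-0.8,-0.25,0.08],[0.08,0.03,0.095]],[[-1,-0.31,0.1],[0.0928,0.0354,0.1123]],[[-1,-0.31,0.1],[0.0928,0.0354,0.1123]],[[-1,-0.31,0.1],[0.0928,0.0354,0.1123]]], "hand": 0.3, "squeeze": 40}}

```text
time: 3.18
tcp_pos: [0.4531, 0.3423, 0.2008]
tool_rot: [-2.531, -0.001, 2.046]
contact_force: [0.1, -0.1, -0.2]
width: 0.0555
gripper_force: 0.0
```

```bash
python3 - <<'E'
from tgt import *
M,c=cas(C); Rt=Rtool(M[:,0],M[:,2]); print(inc(c+M[:,2]*.126,Rt))
E
```

```text
([-0.1933, 0.1357, 0.0494], [-0.0, -0.0001, 0.0])
```

Request:
{"api": "step_arm", "payload": {"increments": [[[-0.1,0.068,0.025],[0,0,0]],[[-0.193,0.136,0.049],[0,0,0]],[[-0.193,0.136,0.049],[0,0,0]],[[-0.193,0.136,0.049],[0,0,0]]]}}

```text
time: 3.68
tcp_pos: [0.5007, 0.304, 0.1674]
tool_rot: [-2.533, -0.001, 2.048]
contact_force: [0.8, 0.9, -0.4]
width: 0.0553
gripper_force: 0.0
```

```bash
python3 - <<'E'
from tgt import *
import pickle
f=robot.grab_frame('wrist'); o=robot.get_obs(); pickle.dump((f,o),open('w1.pkl','wb'))
M,c=cas(C); Rt=Rtool(M[:,0],M[:,2]); print(inc(c+M[:,2]*.126,Rt)); print(np.round(f['T'],3))
P=np.array([[x,y,z] for x in(5,-5) for y in(-50,50) for z in(47.5,10.5,-47.5)])/1e3
q=proj(f,P@M.T+c); print(np.round(q,1).tolist())
im=cv2.resize(f['frame'],None,fx=1.5,fy=1.5)
for k,u in enumerate(q):
    u=(u+.5)*1.5-.5
    if abs(u).max()<2000: cv2.circle(im,tuple(int(v) for v in u),3,(0,255,0) if k<6 else (255,0,255),1)
cv2.imwrite('pics/w1.png',im[:,:,::-1])
E
```

```text
([-0.0069, 0.0038, 0.0061], [0.0004, 0.0002, 0.0004])
[[ 0.728 -0.587  0.354  0.539]
 [ 0.377  0.774  0.509  0.406]
 [-0.572 -0.237  0.785  0.284]
 [ 0.     0.     0.     1.   ]]
[[242.0, 129.6], [242.8, 123.9], [243.6, 117.6], [242.4, 268.3], [243.0, 246.0], [243.7, 220.3], [257.6, 129.7], [256.1, 124.0], [254.6, 117.6], [256.1, 268.4], [255.0, 246.0], [253.8, 220.3]]
```

View pics/w1.png

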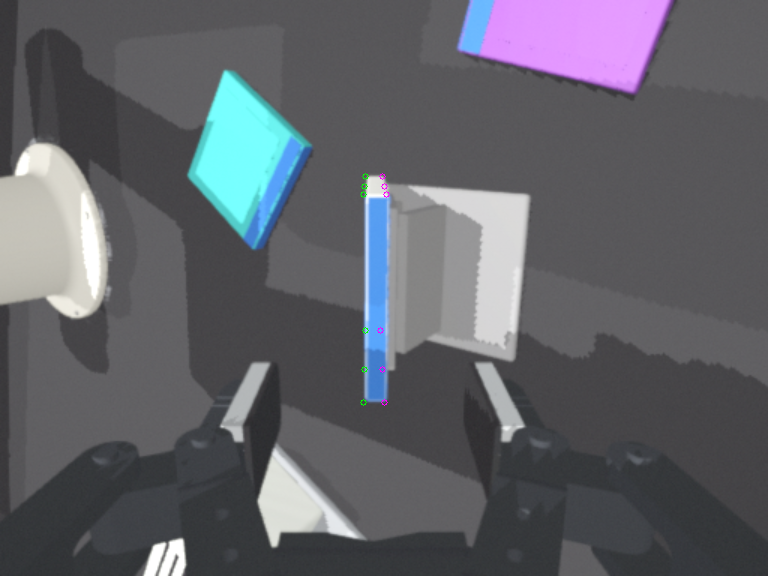

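The wrist view shows the cassette's blue edge as a vertical strip, columns 365–388 and rows 195–402 (at 1.5x). That is about 1.3 mm to the right of the prediction and near the finger midline. I compute the correction in the tool frame.

```bash
python3 - <<'E'
from tgt import *
import pickle; f,o=pickle.load(open('w1.pkl','rb'))
R0=R.from_euler('xyz',o['tool_rot']).as_matrix(); M,c=cas(C)
print('tool y . xc',R0[:,1]@M[:,0],'cam in tool',R0.T@(f['T'][:3,3]-o['tcp_pos']))
# shift cassette along xc to match the observed centre column
for u,v,y in((376.5,195,-.05),(376,402,.05)):
    a=proj(f,M@[0,y,.0475]+c)[0]; b=proj(f,M@[.001,y,.0475]+c)[0]; obs=(u+.5)/1.5-.5
    print((obs-a[0])/(b[0]-a[0]),'mm xc')
C2=c+M[:,0]*-.0005
for dx in(0,-.0013):
    print(dx,'cassette in tool',R0.T@(c+M[:,0]*dx-o['tcp_pos']))
# axis column at grasp depth
print(proj(f,o['tcp_pos']+R0@[0,0,0]),proj(f,o['tcp_pos']+R0@[0,0,.07]))
E
```

```text
tool y . xc -0.9999941719826393 cam in tool [ 7.31553030e-02 -9.16106145e-06 -1.41875094e-01]
-0.6647626135503528 mm xc
-0.8989188606335408 mm xc
0 cassette in tool [-0.00192735  0.00081872  0.12783574]
-0.0013 cassette in tool [-0.00193037  0.00211871  0.12783899]
[[248.14836553 255.32812243]] [[248.15004687 205.52965716]]
```

Request:
{"api": "step_arm", "payload": {"increments": [[[-0.006,0.0055,0.08],[0,0,0]],[[-0.006,0.0055,0.16],[0,0,0]],[[-0.006,0.0055,0.24],[0,0,0]],[[-0.006,0.0055,0.32],[0,0,0]],[[-0.006,0.0055,0.37],[0,0,0]],[[-0.006,0.0055,0.37],[0,0,0]],[[-0.006,0.0055,0.37],[0,0,0]]]}}

```text
time: 4.6
tcp_pos: [0.4479, 0.2728, 0.075]
tool_rot: [-2.533, 0.0, 2.046]
contact_force: [0.3, 0.5, 0.7]
width: 0.0558
gripper_force: 0.0
```

```bash
python3 - <<'E'
from tgt import *
import pickle
f=robot.grab_frame('wrist'); o=robot.get_obs()
M,c=cas(C); c=c-.0008*M[:,0]; R0=R.from_euler('xyz',o['tool_rot']).as_matrix()
print(R0.T@(c-o['tcp_pos']),o['contact_force'])
cv2.imwrite('pics/w2.png',f['frame'][:,:,::-1])
E
```

```text
[ 0.00157804 -0.00099161  0.01698304] [ 0.83638371  1.11782195 -0.23798816]
```

View pics/w2.png

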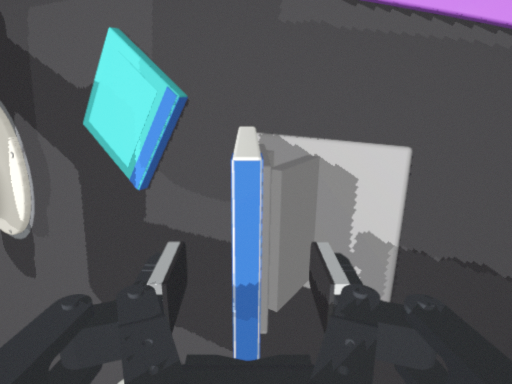

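The blue edge is at columns 233–261, and the pads' inner faces at 186 and 311 put their middle at 248.5. That is centred to about 0.5 mm. I nudge it and close.

Request:
{"api": "step_arm", "payload": {"increments": [[[0.005,-0.002,0],[0,0,0]],[[0.005,-0.002,0],[0,0,0]]]}}

```text
time: 4.9
tcp_pos: [0.4463, 0.2735, 0.0747]
tool_rot: [-2.532, 0.0, 2.046]
contact_force: [-0.1, -0.4, -0.1]
width: 0.0554
gripper_force: 0.0
```

Request:
{"api": "step_arm", "payload": {"increments": [[[0,0,0],[0,0,0]],[[0,0,0],[0,0,0]],[[0,0,0],[0,0,0]],[[0,0,0],[0,0,0]],[[0,0,0],[0,0,0]],[[0,0,0],[0,0,0]]], "hand": -1, "squeeze": 45}}

```text
time: 5.65
tcp_pos: [0.446, 0.2733, 0.0744]
tool_rot: [-2.531, 0.0, 2.046]
contact_force: [0.7, -0.1, 0.4]
width: 0.0099
gripper_force: 44.5
```

Request:
{"api": "step_arm", "payload": {"increments": [[[0,-0.005,-0.03],[0,0,0]],[[0,-0.02,-0.08],[0,0,0]],[[0,-0.06,-0.16],[0,0,0]],[[0,-0.1,-0.24],[0,0,0]],[[0,-0.15,-0.32],[0,0,0]],[[0,-0.2,-0.4],[0,0,0]],[[0,-0.2,-0.4],[0,0,0]]]}}

```text
time: 6.52
tcp_pos: [0.4651, 0.283, 0.2101]
tool_rot: [-2.538, 0.001, 2.046]
contact_force: [-0.3, -0.6, -1.3]
width: 0.0091
gripper_force: 44.4
```

```bash
cat >> tgt.py <<'E'
ST=[.4842,-.0553,-.0144]
Rst=R.from_euler('z',ST[2])
def w(x,y,z): return Rst.apply([x/1e3,y/1e3,0])+[ST[0],ST[1],z/1e3]
E
python3 - <<'E'
from tgt import *
M,c=cas(C); o=robot.get_obs(); R0=R.from_euler('xyz',o['tool_rot']).as_matrix()
print(o['tcp_pos'],o['width'],o['gripper_force'],o['contact_force'])
Rt=Rtool(Rst.apply([-1,0,0]),[0,0,1]); p=w(60,0,8+47.5+16+110); print(p,inc(p,Rt))
E
```

```text
[0.46513711 0.28299215 0.21014   ] 0.009077593570469144 44.35523986816406 [-0.25668047 -0.55721895 -1.27548288]
[ 0.54419378 -0.05616397  0.1815    ] ([-1.1257, -0.1782, 0.24], [-0.0941, 0.0236, 0.0755])
```

Request:
{"api": "step_arm", "payload": {"increments": [[[-0.12,-0.02,0.0],[-0.012,0.003,0.009]],[[-0.28,-0.045,0.03],[-0.025,0.006,0.02]],[[-0.44,-0.07,0.06],[-0.04,0.01,0.032]],[[-0.6,-0.095,0.1],[-0.055,0.0137,0.044]],[[-0.76,-0.12,0.13],[-0.07,0.0175,0.056]],[[-0.9,-0.142,0.17],[-0.085,0.021,0.068]],[[-1,-0.158,0.19],[-0.0941,0.0236,0.0755]],[[-1,-0.158,0.19],[-0.0941,0.0236,0.0755]]]}}

```text
time: 7.52
tcp_pos: [0.536, -0.0191, 0.1864]
tool_rot: [-3.133, 0.003, 1.553]
contact_force: [-0.6, 0.0, -0.1]
width: 0.0096
gripper_force: 44.4
```

```bash
python3 - <<'E'
from tgt import *
Rt=Rtool(Rst.apply([-1,0,0]),[0,0,1]); p=w(60,0,8+47.5+16+110); print(p,inc(p,Rt))
E
```

```text
[ 0.54419378 -0.05616397  0.1815    ] ([-0.123, 0.0299, 0.0164], [-0.0013, 0.0004, -0.0006])
```

Request:
{"api": "step_arm", "payload": {"increments": [[[-0.08,0.02,0.01],[0,0,0]],[[-0.123,0.03,0.016],[-0.0013,0.0004,-0.0006]],[[-0.123,0.03,0.016],[-0.0013,0.0004,-0.0006]],[[-0.123,0.03,0.016],[-0.0013,0.0004,-0.0006]],[[-0.123,0.03,0.016],[-0.0013,0.0004,-0.0006]]]}}

```text
time: 8.15
tcp_pos: [0.5455, -0.0535, 0.1828]
tool_rot: [3.14, 0.0, 1.561]
contact_force: [-0.6, -0.2, -0.8]
width: 0.0088
gripper_force: 44.4
```

```bash
python3 - <<'E'
from tgt import *
import pickle
f=robot.grab_frame('wrist'); o=robot.get_obs(); pickle.dump((f,o),open('w3.pkl','wb'))
Rt=Rtool(Rst.apply([-1,0,0]),[0,0,1]); p=w(60,0,8+47.5+16+110); print(o['tcp_pos'],o['tool_rot'],inc(p,Rt))
im=cv2.resize(f['frame'],None,fx=1.5,fy=1.5)
q=proj(f,np.array([w(x,y,33) for x in(53,67) for y in(-40,40)]+[w(x,y,8) for x in(53,67) for y in(-40,40)])); print(np.round(q,1).tolist())
for u in q:
    u=(u+.5)*1.5-.5
    if abs(u).max()<2000: cv2.circle(im,tuple(int(v) for v in u),3,(0,255,0),1)
cv2.imwrite('pics/w3.png',im[:,:,::-1])
E
```

```text
[ 0.54550302 -0.05357938  0.18285893] [3.13986843e+00 1.67008638e-04 1.56097111e+00] ([-0.0087, -0.0043, 0.0045], [0.0003, 0.0, 0.0007])
[[238.6, 220.7], [238.2, 132.6], [253.9, 220.8], [254.7, 132.6], [239.2, 211.3], [238.9, 129.2], [253.4, 211.4], [254.2, 129.3]]
```

View pics/w3.png

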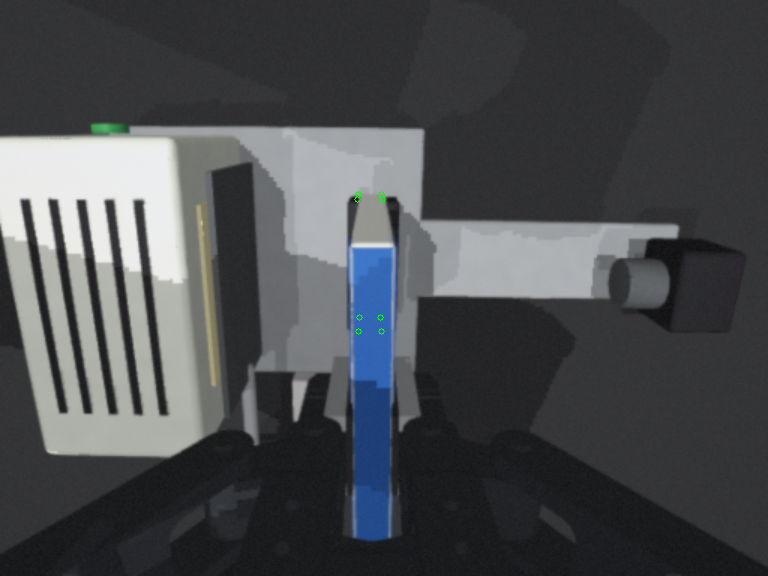

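The wrist view shows the slot rails with outer edges at columns 348 and 399 near row 200, centre 373.5, against a tool axis at 373. The blue edge spans rows 245–540. So x is nearly centred, and I check y.

```bash
python3 - <<'E'
from tgt import *
import pickle; f,o=pickle.load(open('w3.pkl','rb')); R0=R.from_euler('xyz',o['tool_rot']).as_matrix()
from scipy.optimize import least_squares
ob=(np.array([244.5,540])+.5)/1.5-.5
g=lambda p:np.array([proj(f,o['tcp_pos']+R0@[p[0]+s*.05,0,p[1]])[0,1] for s in(1,-1)])-ob
r=least_squares(g,[0,-.03],x_scale=.01); print('cassette centre tool x, top z',r.x,r.fun)
# rail: far end y=+40 at z33 seen at row 197, centre col 373.5
q=atz(f,((373.5+.5)/1.5-.5,(197+.5)/1.5-.5),.033); print('rail end',q,'-> slot', q-Rst.apply([0,.04,0]), 'tcp',o['tcp_pos'], 'tool axes',R0[:,0],R0[:,1])
E
```

```text
cassette centre tool x, top z [-0.0059852  -0.00450886] [0. 0.]
rail end [ 0.5467725  -0.01499158  0.033     ] -> slot [ 0.54619652 -0.05498743  0.033     ] tcp [ 0.54550302 -0.05357938  0.18285893] tool axes [ 9.82506101e-03  9.99951719e-01 -1.67008637e-04] [ 0.99995025 -0.00982476  0.00172423]
```

```bash
python3 - <<'E'
from tgt import *
import pickle; f,o=pickle.load(open('w3.pkl','rb')); R0=R.from_euler('xyz',o['tool_rot']).as_matrix()
for zt in(-.0315,-.02,-.0045):
    print(zt,[np.round(proj(f,o['tcp_pos']+R0@[x,y,z])[0]*1.5+.25,1).tolist() for x,y,z in((.05,-.005,zt),(.05,.005,zt),(-.05,-.005,zt),(.05,-.005,zt+.095),(-.03,0,zt))])
hsv=cv2.cvtColor(f['frame'],cv2.COLOR_RGB2HSV); m=cv2.inRange(hsv,(100,120,60),(125,255,255)); m[:,:225]=0;m[:,275:]=0
for r in(164,180,220,260,300,340,356): print(r,np.where(m[r])[0][[0,-1]] if m[r].any() else None)
print(np.where(m[:,248])[0][[0,-1]])
E
```

```text
-0.0315 [[349.4, 243.3], [395.1, 243.3], [354.5, 594.7], [359.7, 194.1], [372.3, 538.1]]
-0.02 [[351.5, 233.5], [393.1, 233.5], [355.7, 562.6], [360.4, 190.9], [372.3, 508.4]]
-0.0045 [[353.7, 222.7], [390.9, 222.7], [357.2, 525.5], [361.2, 187.2], [372.4, 474.5]]
164 [232 264]
180 [232 264]
220 [233 260]
260 [233 263]
300 [236 259]
340 [237 258]
356 [238 258]
[166 360]
```

The grasp matches the model to within about 1 mm, because the near end is hidden by the palm. I descend to just above the rails, then check.

Request:
{"api": "step_arm", "payload": {"increments": [[[-0.0037,0.0015,0.06],[0.0003,0,0.0007]],[[-0.0037,0.0015,0.12],[0.0003,0,0.0007]],[[-0.0037,0.0015,0.18],[0.0003,0,0.0007]],[[-0.0037,0.0015,0.23],[0.0003,0,0.0007]],[[-0.0037,0.0015,0.25],[0.0003,0,0.0007]],[[-0.0037,0.0015,0.25],[0.0003,0,0.0007]],[[-0.0037,0.0015,0.25],[0.0003,0,0.0007]]]}}

```text
time: 9.07
tcp_pos: [0.5467, -0.0556, 0.1085]
tool_rot: [3.14, 0.001, 1.556]
contact_force: [0.0, -0.6, -1.3]
width: 0.0091
gripper_force: 44.4
```

```bash
python3 - <<'E'
from tgt import *
import pickle
f=robot.grab_frame('wrist'); o=robot.get_obs(); R0=R.from_euler('xyz',o['tool_rot']).as_matrix()
print(o['tcp_pos'],o['tool_rot'],o['contact_force'])
print('axis col at z33',proj(f,o['tcp_pos']+R0@[.04,0,o['tcp_pos'][2]-.033]), proj(f,o['tcp_pos']+R0@[.04,.007,o['tcp_pos'][2]-.033]))
c=f['frame'][60:180,180:320]; cv2.imwrite('pics/w4.png',cv2.resize(c,None,fx=5,fy=5,interpolation=cv2.INTER_CUBIC)[:,:,::-1])
E
```

```text
[ 0.54674029 -0.05557396  0.10863304] [3.14014930e+00 7.70563588e-04 1.55574645e+00] [-0.0601834   0.14709907 -0.27620076]
axis col at z33 [[248.06899697 142.68292483]] [[259.06623245 142.68136308]]
```

View pics/w4.png

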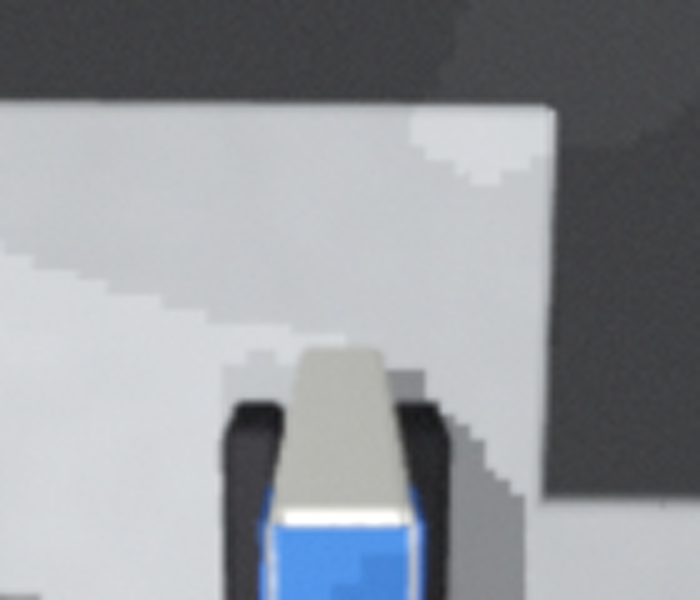

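The rail outer edges are at columns 225 and 449 of the crop (centre about 338), the cassette centre is at about 343.5 and the rail far end is at row 405. That calls for a 0.6 mm shift in −x and about 1 mm in +y, then down slowly.

Request:
{"api": "step_arm", "payload": {"increments": [[[0.002,-0.001,0.0],[0,0,0]],[[0.004,-0.002,0.02],[0,0,0]],[[0.004,-0.002,0.045],[0,0,0]],[[0.004,-0.002,0.07],[0,0,0]],[[0.004,-0.002,0.09],[0,0,0]],[[0.004,-0.002,0.1],[0,0,0]],[[0.004,-0.002,0.105],[0,0,0]],[[0.004,-0.002,0.11],[0,0,0]]]}}

```text
time: 10.12
tcp_pos: [0.5457, -0.0542, 0.0749]
tool_rot: [3.141, 0.0, 1.556]
contact_force: [0.0, 0.2, -0.8]
width: 0.0091
gripper_force: 44.4
```

Request:
{"api": "step_arm", "payload": {"increments": [[[0,0,0.002],[0,0,0]],[[0,0,0.004],[0,0,0]]]}}

```text
time: 10.38
tcp_pos: [0.5456, -0.0542, 0.0737]
tool_rot: [3.141, 0.0, 1.556]
contact_force: [-0.3, 0.3, -0.7]
width: 0.0089
gripper_force: 44.4
```

Request:
{"api": "step_arm", "payload": {"increments": [[[0,0,0.002],[0,0,0]],[[0,0,0.004],[0,0,0]]]}}

```text
time: 10.62
tcp_pos: [0.5455, -0.0542, 0.0724]
tool_rot: [-3.141, 0.0, 1.556]
contact_force: [1.0, -0.1, -1.4]
width: 0.0095
gripper_force: 44.4
```

Request:
{"api": "step_arm", "payload": {"increments": [[[0,0,0.0015],[0,0,0]],[[0,0,0.003],[0,0,0]]]}}

```text
time: 10.88
tcp_pos: [0.5455, -0.0542, 0.0714]
tool_rot: [-3.141, 0.0, 1.556]
contact_force: [-0.6, 0.2, -0.9]
width: 0.0095
gripper_force: 44.4
```

Request:
{"api": "step_arm", "payload": {"increments": [[[0,0,0.0015],[0,0,0]],[[0,0,0.003],[0,0,0]]]}}

```text
time: 11.12
tcp_pos: [0.5456, -0.0541, 0.0708]
tool_rot: [-3.141, 0.0, 1.556]
contact_force: [-1.3, 1.1, 2.5]
width: 0.0094
gripper_force: 44.9
```

Contact is felt (z force up about 3.5 N), so the cassette is on the slot floor. Release.

Request:
{"api": "step_arm", "payload": {"increments": [[[0,0,0],[0,0,0]],[[0,0,0],[0,0,0]],[[0,0,0],[0,0,0]],[[0,0,0],[0,0,0]]], "hand": -0.2}}

```text
time: 11.62
tcp_pos: [0.5455, -0.0542, 0.0706]
tool_rot: [-3.141, 0.0, 1.556]
contact_force: [0.0, -0.1, -0.8]
width: 0.034
gripper_force: 0.0
```

Request:
{"api": "step_arm", "payload": {"increments": [[[0,0,-0.05],[0,0,0]],[[0,0,-0.15],[0,0,0]],[[0,0,-0.3],[0,0,0]],[[0,0,-0.42],[0,0,0]],[[0,0,-0.42],[0,0,0]],[[0,0,-0.42],[0,0,0]]]}}

```text
time: 12.38
tcp_pos: [0.5452, -0.0541, 0.1965]
tool_rot: [-3.141, 0.0, 1.556]
contact_force: [-0.6, -0.4, -0.8]
width: 0.0342
gripper_force: 0.0
```

```bash
python3 - <<'E'
from tgt import *
import pickle
o=robot.get_obs(); s=robot.grab_frame('scene'); t=robot.grab_frame('top'); f=robot.grab_frame('wrist')
pickle.dump((f,o,s,t),open('w5.pkl','wb'))
k=lambda im,x,y,w,h,z:cv2.resize(im[y:y+h,x:x+w],(400,300),interpolation=cv2.INTER_CUBIC)
a=cv2.vconcat([cv2.hconcat([k(s['frame'],185,200,80,60,5),k(t['frame'],260,160,80,60,5)]),cv2.hconcat([cv2.resize(f['frame'],(400,300)),k(s['frame'],140,220,80,60,5)])])
cv2.imwrite('pics/w5.png',a[:,:,::-1])
# next: over the tab, closing along stand y? tab 30(x) x 14(y)
for yaw,ax in(('pinch y',[0,1,0]),('pinch x',[1,0,0])):
    Rt=Rtool(Rst.apply(ax),[0,0,1]); p=w(-7,-135,105+100); print(yaw,p,inc(p,Rt))
print(o['tcp_pos'],o['joint_pos'])
E
```

```text
pinch y [ 0.47525679 -0.19018521  0.205     ] ([-0.4579, -0.2244, -0.0324], [-0.0004, 0.0003, 0.2499])
pinch x [ 0.47525679 -0.19018521  0.205     ] ([-0.4579, -0.2244, -0.0324], [-0.0005, -0.0001, -0.0001])
[ 0.54522357 -0.05407043  0.19652585] [-3.19266942e-01  1.17552486e-01  1.71236199e+00 -3.67008027e-04
  1.31205877e+00 -3.04092947e-01]
```

View pics/w5.png

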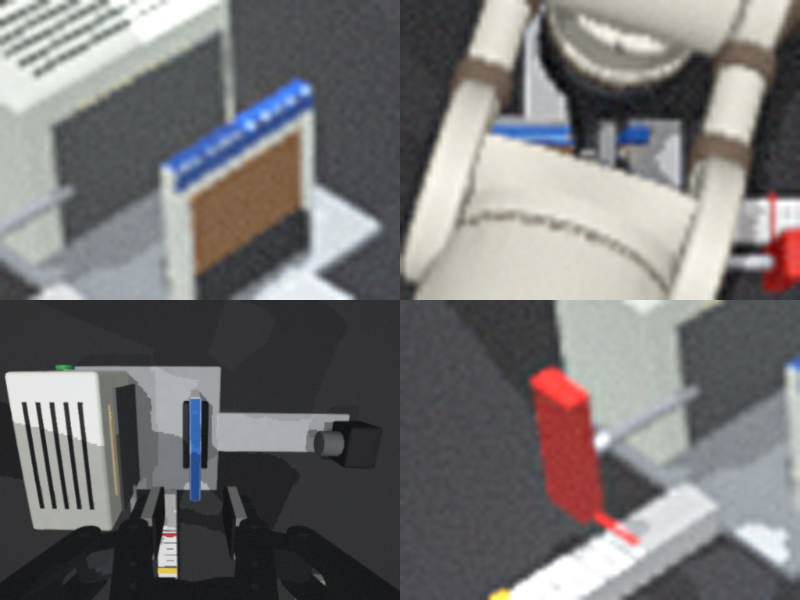

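The cassette stands upright between the rails, blue edge up. The red tab is in the lower-right panel at about (560,390). Now I move above the tab with the tool turned to pinch along y.

Request:
{"api": "step_arm", "payload": {"increments": [[[-0.05,-0.025,-0.02],[0,0,0.029]],[[-0.12,-0.06,-0.03],[0,0,0.058]],[[-0.2,-0.1,-0.03],[0,0,0.087]],[[-0.28,-0.14,-0.03],[0,0,0.116]],[[-0.36,-0.18,-0.03],[0,0,0.145]],[[-0.42,-0.21,-0.03],[0,0,0.174]],[[-0.458,-0.22,-0.032],[0,0,0.203]],[[-0.458,-0.22,-0.032],[0,0,0.232]]], "hand": 0.1}}

```text
time: 13.52
tcp_pos: [0.4767, -0.1911, 0.2052]
tool_rot: [-3.141, 0.002, 0.091]
contact_force: [0.3, 0.5, 0.7]
width: 0.0468
gripper_force: 0.0
```

```bash
python3 - <<'E'
from tgt import *
Rt=Rtool(Rst.apply([0,1,0]),[0,0,1]); p=w(-7,-135,205); print(p,inc(p,Rt))
E
```

```text
[ 0.47525679 -0.19018521  0.205     ] ([-0.0044, -0.0033, 0.0006], [-0.0001, 0.0003, 0.0167])
```

Request:
{"api": "step_arm", "payload": {"increments": [[[-0.004,-0.003,0],[0,0,0.0167]],[[-0.004,-0.003,0],[0,0,0.0167]],[[-0.004,-0.003,0],[0,0,0.0167]]]}}

```text
time: 13.9
tcp_pos: [0.476, -0.1896, 0.2057]
tool_rot: [-3.141, 0.001, -0.005]
contact_force: [-0.9, 0.0, -0.0]
width: 0.0471
gripper_force: 0.0
```

```bash
python3 - <<'E'
from tgt import *
import pickle
f=robot.grab_frame('wrist'); o=robot.get_obs(); pickle.dump((f,o),open('w6.pkl','wb')); R0=R.from_euler('xyz',o['tool_rot']).as_matrix()
hsv=cv2.cvtColor(f['frame'],cv2.COLOR_RGB2HSV); red=(cv2.inRange(hsv,(0,150,60),(8,255,255))|cv2.inRange(hsv,(172,150,60),(180,255,255)))
yel=cv2.inRange(hsv,(20,130,90),(35,255,255))
for n,m in(('red',red),('yel',yel)):
    k,l,s,c=cv2.connectedComponentsWithStats(m)
    for i in range(1,k):
        if s[i,4]>20: print(n,s[i],c[i])
print(o['tcp_pos'],o['tool_rot'],proj(f,o['tcp_pos']+R0@[0,0,.1]))
for z in(.105,.03): print(z,[np.round(proj(f,np.array(w(x,y,z*1e3)))[0],1).tolist() for x in(-22,8) for y in(-142,-128)])
cv2.imwrite('pics/w6.png',cv2.resize(f['frame'],None,fx=1.5,fy=1.5)[:,:,::-1])
E
```

```text
red [ 238  125   20   93 1119] [247.88114388 186.08668454]
yel [312 126  12  29 293] [317.21843003 139.79522184]
[ 0.47603934 -0.18961015  0.20582509] [-3.14145335e+00  8.32783484e-04 -5.37608378e-03] [[246.69979983 192.60670712]]
0.105 [[256.6, 212.3], [238.1, 212.1], [257.3, 173.6], [238.1, 173.4]]
0.03 [[254.7, 185.2], [240.2, 185.1], [255.2, 154.4], [240.3, 154.3]]
```

View pics/w6.png

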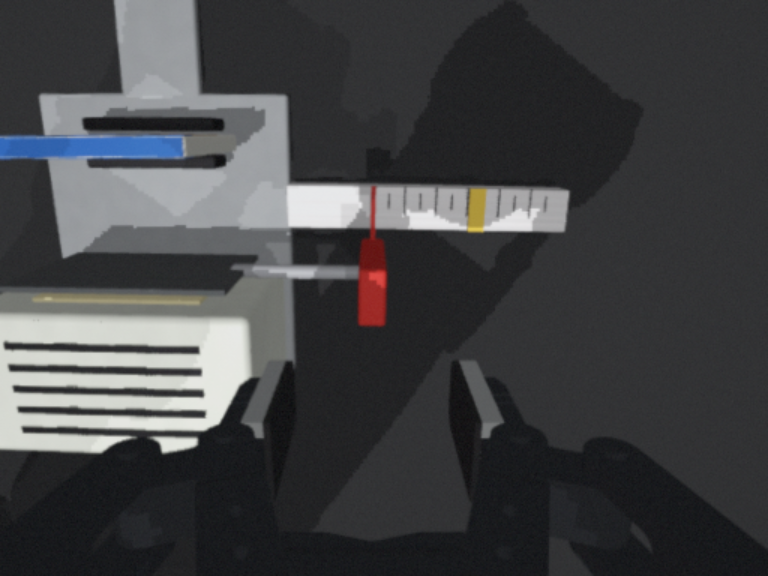

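The tab's top face spans columns 358–387 and rows 268–325 (1.5x), directly ahead of the gripper axis. The pointer is at column 374 and the yellow mark at about 477.

```bash
python3 - <<'E'
from tgt import *
import pickle
f,o=pickle.load(open('w6.pkl','rb')); R0=R.from_euler('xyz',o['tool_rot']).as_matrix()
u=lambda a,b:((a+.5)/1.5-.5,(b+.5)/1.5-.5)
t=atz(f,u(372.5,296.5),.105); p=atz(f,u(374,210),.03); m=atz(f,(317.2,139.8),.023)
ti=lambda v:np.round(Rst.inv().apply(v-[ST[0],ST[1],0])*1e3,1)
print('tab',t,ti(t),'ptr',p,ti(p),'mark',m,ti(m)); print('travel',(Rst.inv().apply(m-p))*1e3)
print('tab in tool',R0.T@(t-o['tcp_pos']), inc(np.r_[t[:2],.070],Rtool(Rst.apply([0,1,0]),[0,0,1])))
E
```

```text
tab [ 0.4718884  -0.19065822  0.105     ] [ -10.4 -135.5  105. ] ptr [ 0.50388374 -0.19181697  0.03      ] [  21.6 -136.2   30. ] mark [ 0.50263435 -0.25643382  0.023     ] [  21.3 -200.8   23. ]
travel [ -0.31881638 -64.62814553  -7.        ]
tab in tool [-0.00406128  0.00108441  0.10082835] ([-0.0134, 0.0036, 0.4528], [-0.0, 0.0001, 0.0014])
```

Request:
{"api": "step_arm", "payload": {"increments": [[[-0.0134,0.0036,0.08],[0,0,0.0014]],[[-0.0134,0.0036,0.18],[0,0,0.0014]],[[-0.0134,0.0036,0.28],[0,0,0.0014]],[[-0.0134,0.0036,0.36],[0,0,0.0014]],[[-0.0134,0.0036,0.42],[0,0,0.0014]],[[-0.0134,0.0036,0.445],[0,0,0.0014]],[[-0.0134,0.0036,0.445],[0,0,0.0014]]]}}

```text
time: 14.82
tcp_pos: [0.4722, -0.1909, 0.0727]
tool_rot: [3.141, 0.0, -0.015]
contact_force: [0.7, -0.2, -0.5]
width: 0.0469
gripper_force: 0.0
```

Request:
{"api": "step_arm", "payload": {"increments": [[[0,0,0],[0,0,0]],[[0,0,0],[0,0,0]],[[0,0,0],[0,0,0]],[[0,0,0],[0,0,0]],[[0,0,0],[0,0,0]]], "hand": -1, "squeeze": 60}}

```text
time: 15.45
tcp_pos: [0.4728, -0.1907, 0.0738]
tool_rot: [3.142, -0.001, -0.016]
contact_force: [-0.2, 3.2, 5.1]
width: 0.0133
gripper_force: 59.0
```

Request:
{"api": "step_arm", "payload": {"increments": [[[0,0.02,0],[0,0,0]],[[0,0.055,0],[0,0,0]],[[0,0.09,0],[0,0,0]],[[0,0.125,0],[0,0,0]],[[0,0.16,0],[0,0,0]],[[0,0.19,0],[0,0,0]],[[0,0.21,0],[0,0,0]],[[0,0.218,0],[0,0,0]]]}}

```text
time: 16.45
tcp_pos: [0.4713, -0.2554, 0.0738]
tool_rot: [-3.14, 0.0, -0.016]
contact_force: [-2.5, 8.1, 10.1]
width: 0.013
gripper_force: 59.5
```

Request:
{"api": "step_arm", "payload": {"increments": [[[0,0,0],[0,0,0]],[[0,0,0],[0,0,0]]]}}

```text
time: 16.7
tcp_pos: [0.4713, -0.2552, 0.0738]
tool_rot: [-3.14, 0.0, -0.016]
contact_force: [-2.8, 7.2, 9.2]
width: 0.0131
gripper_force: 59.5
```

```bash
python3 - <<'E'
from tgt import *
o=robot.get_obs(); fr={c:robot.grab_frame(c) for c in('wrist','top','scene')}
for c,f in fr.items():
    hsv=cv2.cvtColor(f['frame'],cv2.COLOR_RGB2HSV); yel=cv2.inRange(hsv,(20,120,90),(35,255,255)); red=(cv2.inRange(hsv,(0,130,60),(8,255,255))|cv2.inRange(hsv,(172,130,60),(180,255,255)))
    for n,m in(('yel',yel),('red',red)):
        k,l,s,ce=cv2.connectedComponentsWithStats(m)
        print(c,n,[(s[i].tolist(),np.round(ce[i],1).tolist()) for i in range(1,k) if s[i,4]>8])
w_=cv2.resize(fr['wrist']['frame'][50:250,150:350],(400,400),interpolation=cv2.INTER_CUBIC); s_=cv2.resize(fr['scene']['frame'][215:305,130:220],(400,400),interpolation=cv2.INTER_CUBIC)
cv2.imwrite('pics/w7.png',cv2.hconcat([w_,s_])[:,:,::-1]); print(o['tcp_pos'],o['contact_force'],o['gripper_force'])
import pickle; pickle.dump((fr,o),open('w7.pkl','wb'))
E
```

```text
wrist yel [([240, 142, 6, 47, 234], [243.0, 164.9]), ([251, 142, 7, 47, 250], [253.9, 166.0])]
wrist red [([229, 142, 38, 189, 4656], [247.8, 262.5])]
top yel []
top red [([157, 127, 35, 36, 251], [179.0, 150.1])]
scene yel [([158, 279, 9, 7, 24], [161.8, 282.1])]
scene red [([155, 0, 13, 5, 49], [161.8, 1.5]), ([201, 0, 4, 4, 13], [202.4, 1.2]), ([299, 74, 33, 17, 345], [314.5, 82.5]), ([345, 77, 40, 38, 1095], [364.3, 95.3]), ([141, 112, 6, 13, 65], [143.4, 117.7]), ([343, 200, 50, 31, 593], [366.7, 216.1]), ([147, 247, 19, 36, 231], [153.5, 265.1])]
[ 0.47130164 -0.25518846  0.07378381] [-2.7588779   7.24881515  9.23422465] 59.45746064186096
```

View pics/w7.png

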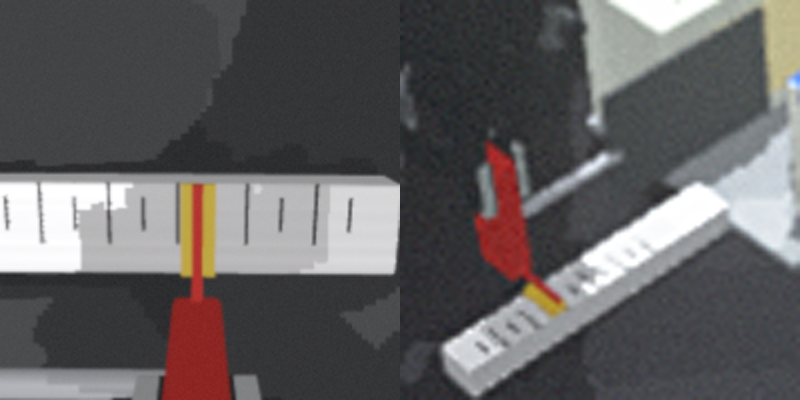

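The wrist view shows the red pointer at column 197 within the yellow mark (180–215), so it is centred to within about 0.5 mm, and the grip holds. I hand in now.

```bash
python3 -c "
from station import robot
print(robot.finish_job())"
```

```text
the job is handed in; nothing more can be done
None
```

The cassette stands upright in the slot, blue edge up and released, and I handed the job in at about 17 s still holding the shutter tab with the red pointer centred on the yellow mark. No verdict came back.

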